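Hold the desk drawer's spring lock open with its key

ROBOT

A 6-joint arm with a two-finger parallel gripper is mounted at the origin on the work surface. World frame = base frame: x ahead of the robot, y to its left, z up, the work surface at z = 0. Lengths are in m, angles in rad, forces in N, time in s.
With the tool pointing down it reaches from about 0.35 to 0.775 m from the base axis. Payload 5.5 kg.
Tool frame: the origin (TCP) lies midway between the tips of the shut fingers; the grasp point (between the pads) lies 19 mm behind it (env.hold_point_z is the distance from the TCP to the grasp point, in m); z points along the fingers, y is the line along which they close (so a half turn about z gives the same grasp; the last joint's range is limited). The gripper opens to 85 mm and grips with 20 to 120 N. Pads are 22 mm wide; open, the fingers measure 114 mm over their backs; the gripper's body (76 mm by 85 mm) begins 54 mm behind the grasp point. The pads swing forward as they close: fully open they stand 13 mm farther back than shut.
Start: joints at [-1.276, 0.313, 0.046, 1.304, 0, 1.431], TCP at [0.242, -0.522, 0.231] pointing down, gripper open.
Joint ranges: [-2.76, 2.76], [-0.86, 1.69], [-1.03, 1.26], [-2.2, 2.34], [-1.47, 1.5], [-3.14, 3.14]. Speed limits (rad/s): [2.57, 2.57, 3.14, 3.14, 3.14, 3.14].

INTERFACE

Orientations are given as a unit quaternion [w, x, y, z].
In Python, from workcell import env, read_camera gives the robot as it stands. The module is installed in compiled form; this text tells all that it offers.
- The arm moves only by the tool carry_out, never from a script. Its argument "moves" is a list of rows, each an object of numbers: "tx", "ty", "tz": the shift along the world's x, y, z in cm; "wx", "wy", "wz": the turn, a rotation vector about the world's x, y, z in rad; "claw": the closure, from -1 (fully open) to 1 (shut). A call has 1 to 8 rows; each row shifts and turns the commanded pose from where the row before left it; what a row does not reach is not made up. A row lasts 1/8 s, in which the tool goes at most 62.5 mm and 10.7 degrees, less where a joint would pass 70% of its speed; a pose out of reach is approached as far as the arm can. A call is refused whole if a number of a shift passes 6.25 or a number of a turn 0.188, either way. A call with a gripper value outside its range is refused whole. The fingers move at their own pace and stop on an object; "newtons" is the grip in N (left out, the last holds). Time passes only in rows, so rows that do not move let the fingers close. It gives the time, the measured TCP pose, the force, the opening and the grip force at its end, in the units of the state.
- env.get_state(): the state, without advancing time (a new reading comes with each control period).
- read_camera(name): name is "scene" or "top" or "wrist"; returns a dict with "image" (480x640x3 uint8, blue, green, red), "z_map" (480x640 float32, m along the optical axis (not along the pixel's ray), 0 where there is no reading), "fx", "fy", "cx", "cy" (pixels), "camera_from_world" (4x4, takes a point from world to camera coordinates); the wrist camera has in their place "hand_eye" (4x4, takes a point from camera to tool coordinates, whose origin is the TCP and whose axes are the flange's). Camera axes: x right, y down, z forward; pixel columns grow to the right and rows downward; lengths in m; the calibration is good to about 2 mm. A picture is of the moment at which its call begins: read the wrist's pose just before it.
- env.hand_in(): hands the job in; it is judged then, once.
The state is a dict: "clock": time; "joint_pos": joint angles; "qvel": joint speeds; "tau": joint torques, N m; "tcp_pos": TCP position; "orientation": TCP orientation; "wrist_force": force on the tool from outside, world axes, zero at the start; "ft_torque": the same for the moment, N m; "finger_gap": finger opening in m; "grip_force": force on a finger pad.
Only numpy, scipy, OpenCV 4.12 (cv2) and the standard library are available. Lean on these libraries where they do the work, as an engineer would, in place of code of your own. Each camera call takes 0.05 s, during which the arm holds its last target. There are 200 camera calls.

TASK

Take the square-headed key out of the wooden key stand, push it fully home into the lock on top of the little drawer unit - working it past the sticky pins if it catches - and only then turn it a quarter turn clockwise, until it stops, to draw back the bolt. The lock springs back, so finish with the gripper still holding the key turned and fully in, so that I can pull the drawer open. Leave the round-headed key, the pen pot, the speaker and the notebook where they are.

Things in the scene. Friction and masses are not known exactly. Their poses are not given: they have to be found in the camera images.
- square_key: The key to use: black square-cornered head 9 (x) x 30 (y) x 38 mm tall on a flat steel blade 4 (x) x 14 (y) x 28 mm long, whose last 3 mm narrow to 2.5 x 11 mm. Origin: centre of the blade's end; z runs up the blade to the head (top at 66 mm). 30-55 g. Same after a half turn about z. At the start it stands upright, blade down, in a slot of key_stand, shoulder on the stand's top.
- square_key_shoulder (a point): Centre of the underside of the square key's head, 28 mm above the key's origin, axes as the key's. From above, pinch the head across its 9 mm, about 27 mm above this point, so that the fingertips clear the surface below.
- round_key: A different key, to be left alone: the same blade, but a round black head (disc of 36 mm diameter, 9 mm thick). It stands in the other slot of key_stand. Which key is in which slot varies.
- key_stand: Fixed block of pale wood, 60 (x) x 140 (y) x 36 mm high, origin at the centre of its underside. Two slots in its top, at y = -35 and +35 mm, each 6 (x) x 16 (y) mm and 30 mm deep.
- keyhole (a point): Centre of the keyhole's mouth in the brass face of the lock on top of the drawer unit, 122 mm above the table. Does not turn with the lock. z points up out of the hole, x to the unit's back, y to its left. At rest the slot is 15.5 mm long (y), 5.5 mm wide (x), 32 mm deep, mouth bevelled 1.5 mm. Fully home, the key's shoulder rests on the brass face.
- drawer_unit: Fixed oak drawer unit, 200 (x) x 260 (y) x 90 mm high; origin at the centre of its underside, front to -x. On it a dark steel lock case, 64 (x) x 90 (y) x 32 mm high, axis at x = -50 mm, y = 0. Two sticky sprung pins stand 2.3 mm into the keyway from its long sides, 10 and 20 mm deep: each resists by some 4 to 10 N; if the key catches, lift 2 mm, twist to and fro a little, push again.
- lock_plug (a joint): Turn of the lock in rad: 0 at rest, grows as the key turns clockwise seen from above, hard stop at 1.571. A spring drives it back to 0 with 0.03 N m at rest rising to 0.125 N m at the stop. The key has about 0.1 rad of play in the slot. Turning draws the steel bolt at the lock's front side back from its keeper.
- pen_pot: Bystander: black pot of pens, 72 mm in diameter, 90 mm tall (pens to 145 mm); origin at the centre of its underside.
- speaker: Bystander: grey cylindrical speaker, 70 mm in diameter, 86 mm tall; origin at the centre of its underside.
- notebook: Bystander: notebook, 72 x 92 x 16 mm, lying flat; origin at the centre of its underside.

How it is judged:
By the outcome, as a careful person would: the job done as asked, in the order asked, and still so for the second after the job is handed in, while the arm keeps its last pose, push and grip.
It also fails if it takes over 48 s, if anything falls off the work surface, if the arm or the gripper's body presses on something with over 40 N, if the wrist force passes 120 N, or if a joint passes its speed limit or range.

## Working session

There is one attempt and no reset: what is moved stays moved. The work goes in short steps, Python scripts to look and compute and a tool call to move; the robot and the scene stay as the last step left them, time stands still between calls to the robot, and variables do not carry over. Pictures are saved under pics/ and viewed, at most 10 in all, crops included, and the job is handed in when it is done.

Besides the shell and the picture viewer there is one more tool, called after "Request:" in YAML: its name, and indented under it one key for each argument. carry_out: Moves the arm, as the interface text tells. Its arguments: {"type":"object","properties":{"moves":{"type":"array","items":{"type":"object","properties":{"tx":{"type":"number"},"ty":{"type":"number"},"tz":{"type":"number"},"wx":{"type":"number"},"wy":{"type":"number"},"wz":{"type":"number"},"claw":{"type":"number"}}}},"newtons":{"type":"number"}},"required":["moves"]}

```bash
mkdir -p pics
python3 - <<'E'
from workcell import env, read_camera
import cv2, numpy as np
s=env.get_state(); print(s)
ims=[]
for n in("scene","top"):
    c=read_camera(n); cv2.imwrite(f"pics/{n}0.png",c["image"]); np.savez(f"{n}0.npz",**c)
    print(n,c["fx"],c["cx"],c["cy"],c["camera_from_world"].round(3).tolist())
E
```

```text
{'clock': 0.0, 'joint_pos': array([-1.27560514e+00,  3.14006600e-01,  4.50075115e-02,  1.30358465e+00,
       -2.14182800e-05,  1.43117791e+00]), 'qvel': array([ 0.00100396,  0.00094199,  0.00103574, -0.00069458,  0.00061957,
       -0.00025973]), 'tau': array([ 1.67680259e-04, -4.80633831e+01,  2.98529005e+01,  1.94834545e-02,
       -2.43677805e-04,  7.69909150e-07]), 'tcp_pos': array([ 0.24204315, -0.52103305,  0.230417  ]), 'orientation': array([-8.90171785e-04,  9.76460119e-01,  2.15696169e-01, -8.01248573e-05]), 'wrist_force': array([-0.0794497 , -1.01828445,  0.14162064]), 'ft_torque': array([0.00387963, 0.00349735, 0.00258356]), 'grip_force': 0.0, 'finger_gap': 0.0857031394386224}
scene 523.9460545870529 320.77794063734655 232.40145812477368 [[-0.413, 0.911, 0.007, 0.215], [0.557, 0.259, -0.789, -0.247], [-0.72, -0.322, -0.614, 1.456], [0.0, 0.0, 0.0, 1.0]]
top 438.9197049528275 328.7794790397536 235.7886034755278 [[0.019, -1.0, -0.0, 0.012], [-0.998, -0.019, -0.066, 0.563], [0.066, 0.002, -0.998, 0.839], [0.0, 0.0, 0.0, 1.0]]
```

View pics/top0.png

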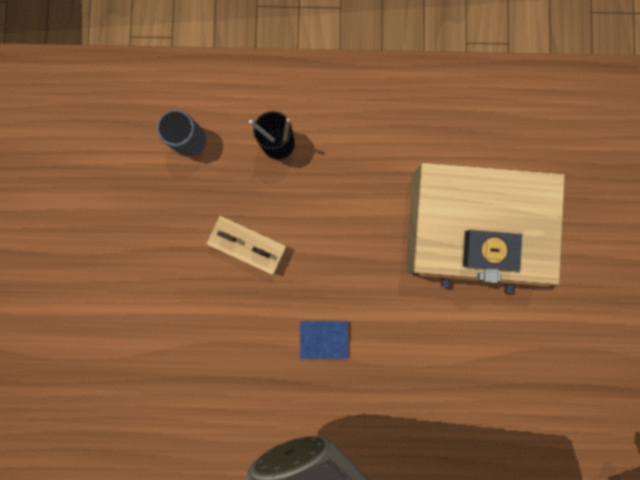

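View pics/scene0.png

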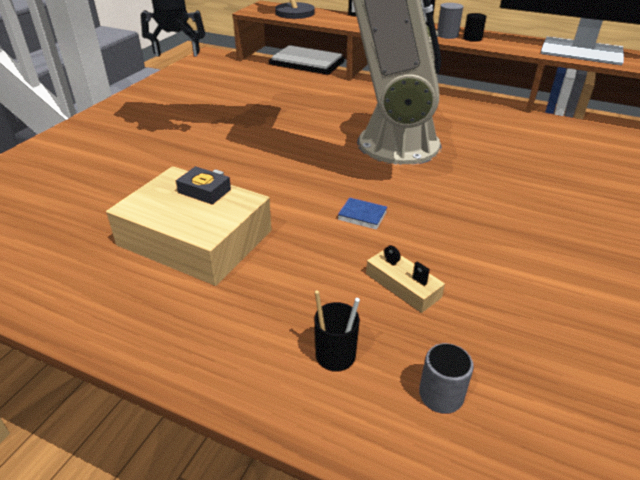

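The top view shows the stand at (247,246), with keys at (231,239) and (262,253), and the brass lock face at (495,250) on the drawer unit. In the scene view the square head at (420,272) is on the speaker side, so it is the left key in the top view. The round head is at (391,254).

```bash
cat > h.py <<'E'
from workcell import env, read_camera
import cv2, numpy as np
from scipy.spatial.transform import Rotation as R
def q2R(q): return R.from_quat([q[1],q[2],q[3],q[0]]).as_matrix()
def cloud(name):
    """image, world points HxWx3, valid mask, camera dict, world_from_camera"""
    s=env.get_state(); c=read_camera(name)
    if name=="wrist":
        T=np.eye(4); T[:3,:3]=q2R(s["orientation"]); T[:3,3]=s["tcp_pos"]; W=T@c["hand_eye"]
    else: W=np.linalg.inv(c["camera_from_world"])
    return c["image"],pts(c,W),c["z_map"]>0,c,W
def pts(c,W,z=None):
    v,u=np.mgrid[:480,:640]; z=c["z_map"] if z is None else z
    P=np.stack([(u-c["cx"])/c["fx"]*z,(v-c["cy"])/c["fy"]*z,z],-1)
    return P@W[:3,:3].T+W[:3,3]
def onplane(c,W,h):
    """world points where each pixel's ray meets z=h"""
    D=pts(c,W,np.ones((480,640)))-W[:3,3]
    return W[:3,3]+D*((h-W[2,3])/D[...,2])[...,None]
def rect(P):
    (c,(a,b),t)=cv2.minAreaRect((P[:,:2]*1000).astype(np.float32))
    if a<b: a,b,t=b,a,t+90
    return "c",np.round(c,1),"long",round(a,1),"short",round(b,1),"long-axis deg",round((t+90)%180-90,1)
E
python3 - <<'E'
from h import *
im,P,ok,c,W=cloud("top")
m=np.zeros((480,640),bool); m[210:280,200:295]=1
for lo,hi in((.028,.042),(.05,.09)):
    k=ok&m&(P[...,2]>lo)&(P[...,2]<hi); print("stand z",lo,k.sum(),np.median(P[k],0).round(4),*rect(P[k]))
n,l,st,ce=cv2.connectedComponentsWithStats((ok&m&(P[...,2]>.05)).astype(np.uint8))
for i in range(1,n):
    if st[i,4]>8: print("key",ce[i],P[l==i][:,2].max(),*rect(P[l==i]))
m[:]=0;m[220:285,455:530]=1
k=ok&m&(P[...,2]>.112)&(P[...,2]<.13);print("case",k.sum(),np.median(P[k],0),*rect(P[k]))
Q=onplane(c,W,.122);h=cv2.cvtColor(im,cv2.COLOR_BGR2HSV)
b=m&(h[...,1]>120)&(h[...,2]>110)&ok&(P[...,2]>.112);print("brass",b.sum(),*rect(Q[b]))
for n,(u0,u1,v0,v1) in dict(pot=(245,300,100,165),spk=(150,210,100,160)).items():
    k=np.zeros_like(ok);k[v0:v1,u0:u1]=1;k&=ok&(P[...,2]>.03);print(n,*rect(P[k]),P[k][:,2].max())
m[:]=0;m[150:300,400:580]=1
k=ok&m&(P[...,2]>.08)&(P[...,2]<.1);print("unit",*rect(P[k]))
E
```

```text
stand z 0.028 2093 [0.5423 0.181  0.0363] c [542.5 181.8] long 140.8 short 60.1 long-axis deg 66.4
stand z 0.05 199 [0.5368 0.1642 0.0729] c [542.1 180.4] long 102.5 short 9.2 long-axis deg 66.3
key [225.7628866  235.71134021] 0.07730245937638891 c [556.5 213.5] long 30.3 short 8.9 long-axis deg 66.6
key [260.14705882 251.67647059] 0.07608820983886944 c [528.4 149.1] long 34.3 short 9.1 long-axis deg 66.0
case 2138 [ 0.53641522 -0.26016558  0.12201079] c [ 527.4 -261. ] long 91.3 short 86.1 long-axis deg 86.1
brass 480 c [ 537.3 -262. ] long 42.9 short 41.1 long-axis deg -88.9
pot c [749.9 129.6] long 70.5 short 70.3 long-axis deg -4.0 0.14401664210155607
spk c [752.  308.3] long 68.2 short 67.6 long-axis deg -86.1 0.09082990189166018
unit c [ 586.2 -264.7] long 261.6 short 204.3 long-axis deg 86.4
```

Everything measured agrees with the given sizes: key head 30 x 9 mm, stand 140 x 60 mm, pot 70 mm. I'll move over the lock first for a close wrist view.

Request:
carry_out:
  moves:
    - {"tx":3.7,"ty":3.2,"tz":0.2,"wz":0.134}
    - {"tx":3.7,"ty":3.2,"tz":0.2,"wz":0.134}
    - {"tx":3.7,"ty":3.2,"tz":0.2,"wz":0.134}
    - {"tx":3.7,"ty":3.2,"tz":0.2,"wz":0.134}
    - {"tx":3.7,"ty":3.2,"tz":0.2,"wz":0.134}
    - {"tx":3.7,"ty":3.2,"tz":0.2,"wz":0.134}
    - {"tx":3.7,"ty":3.2,"tz":0.2,"wz":0.134}
    - {"tx":3.6,"ty":3.2,"tz":0.2,"wz":0.134}

```text
invalid input at $.moves[0]: expected keys tx, ty, tz, wx, wy, wz, claw
```

Request:
carry_out:
  moves:
    - {"claw":-1}
    - {"claw":-1}

```text
invalid input at $.moves[0]: expected keys tx, ty, tz, wx, wy, wz, claw
```

Run:
```python
from h import *
im,P,ok,c,W=cloud("wrist"); cv2.imwrite("pics/w1.png",im)
print(c["hand_eye"].round(4),c["fx"],W[:3,3])
h=cv2.cvtColor(im,cv2.COLOR_BGR2HSV);Q=onplane(c,W,.122)
b=ok&(abs(P[...,2]-.122)<.006);print("case top",b.sum(),*rect(P[b]),np.median(P[b][:,2]))
b&=(h[...,1]>110)&(h[...,2]>90);print("brass",b.sum(),*rect(Q[b]))
hull=cv2.convexHull(np.argwhere(b)[:,::-1].astype(np.int32));m=np.zeros(ok.shape,np.uint8);cv2.fillConvexPoly(m,hull,1)
m=cv2.erode(m,np.ones((9,9)))>0
d=m&~((h[...,1]>110)&(h[...,2]>90)); d=m&(h[...,2]<70);print("slot",d.sum(),*rect(Q[d]))
```

```text
[[ 6.000e-04 -9.475e-01 -3.199e-01  8.250e-02]
 [ 1.000e+00  6.000e-04  2.000e-04  4.000e-04]
 [ 0.000e+00 -3.199e-01  9.475e-01 -1.414e-01]
 [ 0.000e+00  0.000e+00  0.000e+00  1.000e+00]] 363.39554616836045 [ 0.317184   -0.48691142  0.37197211]
case top 0 c [0. 0.] long 0.0 short 0.0 long-axis deg 0.0 nan
brass 0 c [0. 0.] long 0.0 short 0.0 long-axis deg 0.0
  return _methods._mean(a, axis=axis, dtype=dtype,
  ret = ret.dtype.type(ret / rcount)
Traceback (most recent call last):
cv2.error: OpenCV(4.12.0) /io/opencv/modules/imgproc/src/drawing.cpp:2404: error: (-215:Assertion failed) points.checkVector(2, CV_32S) >= 0 in function 'fillConvexPoly'
```

View pics/w1.png

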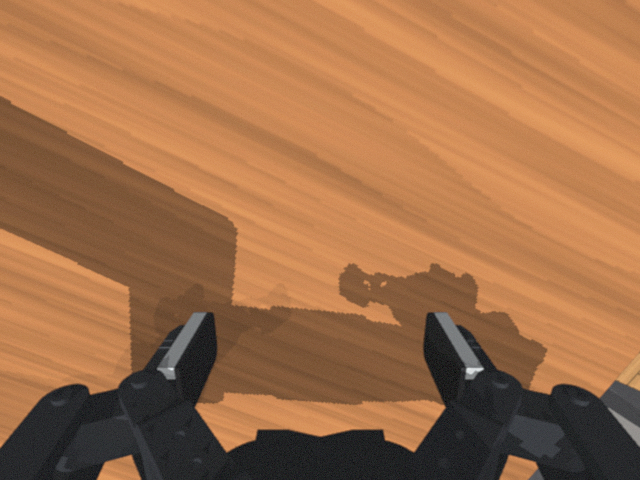

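The call was refused because every row needs all seven keys. The wrist view shows the fingers only at the bottom (rows over 310), so a target below the TCP would be at the image centre.

Request:
carry_out:
  moves:
    - {"tx":3.7,"ty":3.2,"tz":0.2,"wx":0,"wy":0,"wz":0.134,"claw":-1}
    - {"tx":3.7,"ty":3.2,"tz":0.2,"wx":0,"wy":0,"wz":0.134,"claw":-1}
    - {"tx":3.7,"ty":3.2,"tz":0.2,"wx":0,"wy":0,"wz":0.134,"claw":-1}
    - {"tx":3.7,"ty":3.2,"tz":0.2,"wx":0,"wy":0,"wz":0.134,"claw":-1}
    - {"tx":3.7,"ty":3.2,"tz":0.2,"wx":0,"wy":0,"wz":0.134,"claw":-1}
    - {"tx":3.7,"ty":3.2,"tz":0.2,"wx":0,"wy":0,"wz":0.134,"claw":-1}
    - {"tx":3.7,"ty":3.2,"tz":0.2,"wx":0,"wy":0,"wz":0.134,"claw":-1}
    - {"tx":3.6,"ty":3.2,"tz":0.2,"wx":0,"wy":0,"wz":0.134,"claw":-1}

```text
clock: 1.2
tcp_pos: [0.5383, -0.2643, 0.2472]
orientation: [-0.0, 0.728, 0.686, -0.0]
wrist_force: [0.6, -0.8, -0.1]
finger_gap: 0.0855
grip_force: 0.0
```

Request:
carry_out:
  moves:
    - {"tx":0,"ty":0,"tz":0,"wx":0,"wy":0,"wz":0,"claw":-1}
    - {"tx":0,"ty":0,"tz":0,"wx":0,"wy":0,"wz":0,"claw":-1}

```text
clock: 1.45
tcp_pos: [0.5369, -0.2655, 0.2469]
orientation: [-0.0, 0.73, 0.684, -0.0]
wrist_force: [-0.2, -0.4, -0.6]
finger_gap: 0.0853
grip_force: 0.0
```

```bash
cat > look.py <<'E'
from h import *
im,P,ok,c,W=cloud("wrist"); cv2.imwrite("pics/w2.png",im[60:440,120:520])
s=env.get_state();print(s["clock"],s["tcp_pos"],np.degrees(np.arctan2(*q2R(s["orientation"])[[1,0],1])))
h=cv2.cvtColor(im,cv2.COLOR_BGR2HSV);Q=onplane(c,W,.122)
b=ok&(abs(P[...,2]-.122)<.006);print("case top",b.sum(),*rect(P[b]),np.median(P[b][:,2]))
b&=(h[...,1]>110)&(h[...,2]>90);print("brass",b.sum(),*rect(Q[b]))
hull=cv2.convexHull(np.argwhere(b)[:,::-1].astype(np.int32));m=np.zeros(ok.shape,np.uint8);cv2.fillConvexPoly(m,hull,1)
m=cv2.erode(m,np.ones((9,9)))>0
d=m&(h[...,2]<70);print("slot",d.sum(),*rect(Q[d]))
E
python3 look.py
```

```text
1.5 [ 0.53653689 -0.2660106   0.24705103] -3.745574690669824
case top 9378 c [ 537.5 -262.6] long 90.7 short 64.0 long-axis deg 86.4 0.12060150620822269
brass 2243 c [ 538.  -261.3] long 42.8 short 42.1 long-axis deg 86.4
slot 89 c [ 537.9 -261.6] long 12.7 short 3.8 long-axis deg 86.3
```

View pics/w2.png

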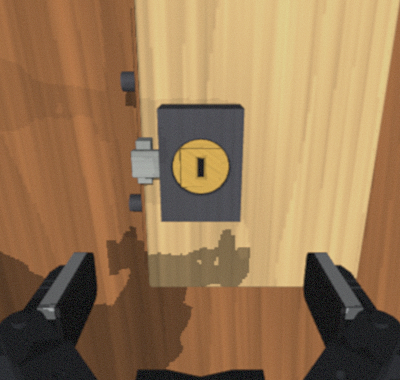

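The close view shows the keyhole at crop (201,167), with the bolt at (146,165). The keyhole is at (0.538, -0.262) with its long axis at 86.4°, which agrees with the top camera. Next I'll go over the key.

Request:
carry_out:
  moves:
    - {"tx":0.25,"ty":6,"tz":-0.5,"wx":0,"wy":0,"wz":-0.043,"claw":-1}
    - {"tx":0.25,"ty":6,"tz":-0.5,"wx":0,"wy":0,"wz":-0.043,"claw":-1}
    - {"tx":0.25,"ty":6,"tz":-0.5,"wx":0,"wy":0,"wz":-0.043,"claw":-1}
    - {"tx":0.25,"ty":6,"tz":-0.5,"wx":0,"wy":0,"wz":-0.043,"claw":-1}
    - {"tx":0.25,"ty":6,"tz":-0.5,"wx":0,"wy":0,"wz":-0.043,"claw":-1}
    - {"tx":0.25,"ty":6,"tz":-0.5,"wx":0,"wy":0,"wz":-0.043,"claw":-1}
    - {"tx":0.25,"ty":6,"tz":-0.5,"wx":0,"wy":0,"wz":-0.043,"claw":-1}
    - {"tx":0.25,"ty":5.9,"tz":-0.5,"wx":0,"wy":0,"wz":-0.043,"claw":-1}

```text
clock: 2.5
tcp_pos: [0.5573, 0.2136, 0.2074]
orientation: [0.0, 0.837, 0.547, 0.0]
wrist_force: [0.7, -0.6, 0.2]
finger_gap: 0.0857
grip_force: 0.0
```

Request:
carry_out:
  moves:
    - {"tx":0,"ty":0,"tz":0,"wx":0,"wy":0,"wz":0,"claw":-1}
    - {"tx":0,"ty":0,"tz":0,"wx":0,"wy":0,"wz":0,"claw":-1}
    - {"tx":0,"ty":0,"tz":0,"wx":0,"wy":0,"wz":0,"claw":-1}

```text
clock: 2.88
tcp_pos: [0.5575, 0.2114, 0.2076]
orientation: [0.0, 0.836, 0.548, 0.0]
wrist_force: [0.3, -0.0, -0.1]
finger_gap: 0.0852
grip_force: 0.0
```

Run:
```python
from h import *
im,P,ok,c,W=cloud("wrist"); cv2.imwrite("pics/w3.png",im)
s=env.get_state();print(s["clock"],s["tcp_pos"],np.degrees(np.arctan2(*q2R(s["orientation"])[[1,0],1])))
m=ok&(np.hypot(P[...,0]-.542,P[...,1]-.181)<.09)
k=m&(abs(P[...,2]-.036)<.006);print("stand",*rect(P[k]),np.median(P[k][:,2]))
n,l,st,ce=cv2.connectedComponentsWithStats((m&(P[...,2]>.068)&(P[...,2]<.08)).astype(np.uint8))
for i in range(1,n):
    if st[i,4]>20: print("key top",st[i,4],ce[i],P[l==i][:,2].max(),*rect(P[l==i]))
```

```text
2.925 [0.55756169 0.21149564 0.20761671] -23.54591793237982
stand c [541.8 181.3] long 140.3 short 60.1 long-axis deg 66.4 0.03478970254380179
key top 419 [316.14081146 225.8424821 ] 0.07460773435433815 c [556.2 213.7] long 29.9 short 8.8 long-axis deg 66.2
key top 249 [316.43373494 303.19678715] 0.07448470723085648 c [527.8 150.1] long 24.1 short 8.7 long-axis deg 66.5
```

View pics/w3.png

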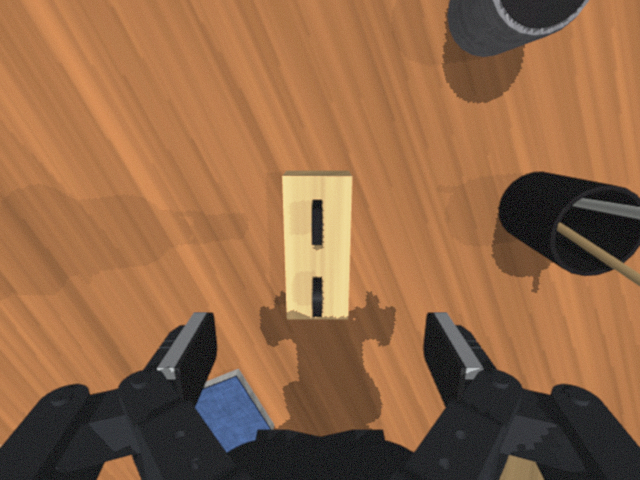

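The square key's head is at (316,225), 29.9 x 8.8 mm with its top at 74 mm, and the round one is at (316,303). Speaker and pen pot are clear of the fingers, so I'll descend onto the square key.

Request:
carry_out:
  moves:
    - {"tx":-0.12,"ty":0.22,"tz":-2.5,"wx":0,"wy":0,"wz":0,"claw":-0.6}
    - {"tx":0,"ty":0,"tz":-2.5,"wx":0,"wy":0,"wz":0,"claw":-0.4}
    - {"tx":0,"ty":0,"tz":-2.5,"wx":0,"wy":0,"wz":0,"claw":-0.2}
    - {"tx":0,"ty":0,"tz":-2.5,"wx":0,"wy":0,"wz":0,"claw":0}
    - {"tx":0,"ty":0,"tz":-2.4,"wx":0,"wy":0,"wz":0,"claw":0}
    - {"tx":0,"ty":0,"tz":-2.0,"wx":0,"wy":0,"wz":0,"claw":0}
    - {"tx":0,"ty":0,"tz":-1.0,"wx":0,"wy":0,"wz":0,"claw":0}
    - {"tx":0,"ty":0,"tz":-0.5,"wx":0,"wy":0,"wz":0,"claw":0}
  newtons: 25

```text
clock: 3.92
tcp_pos: [0.5562, 0.2148, 0.0482]
orientation: [0.0, 0.836, 0.549, -0.0]
wrist_force: [-1.1, -0.2, 0.6]
finger_gap: 0.0426
grip_force: 0.0
```

Request:
carry_out:
  moves:
    - {"tx":0,"ty":0,"tz":0,"wx":0,"wy":0,"wz":0,"claw":0.1}
    - {"tx":0,"ty":0,"tz":0,"wx":0,"wy":0,"wz":0,"claw":0.2}

```text
clock: 4.18
tcp_pos: [0.5567, 0.2158, 0.0492]
orientation: [0.0, 0.836, 0.549, 0.001]
wrist_force: [0.5, 1.0, 0.8]
finger_gap: 0.0343
grip_force: 0.0
```

Request:
carry_out:
  moves:
    - {"tx":-0.05,"ty":-0.2,"tz":-0.5,"wx":0,"wy":0,"wz":0,"claw":0.3}
    - {"tx":0,"ty":0,"tz":0,"wx":0,"wy":0,"wz":0,"claw":0.4}
    - {"tx":0,"ty":0,"tz":0,"wx":0,"wy":0,"wz":0,"claw":0.5}

```text
clock: 4.55
tcp_pos: [0.5554, 0.2137, 0.0433]
orientation: [0.0, 0.836, 0.549, -0.0]
wrist_force: [0.3, 0.5, -0.1]
finger_gap: 0.0214
grip_force: 0.0
```

Request:
carry_out:
  moves:
    - {"tx":0,"ty":0,"tz":0,"wx":0,"wy":0,"wz":0,"claw":0.6}
    - {"tx":0,"ty":0,"tz":0,"wx":0,"wy":0,"wz":0,"claw":0.7}
    - {"tx":0,"ty":0,"tz":0,"wx":0,"wy":0,"wz":0,"claw":0.8}

```text
clock: 4.92
tcp_pos: [0.5556, 0.2137, 0.0434]
orientation: [0.0, 0.836, 0.549, 0.0]
wrist_force: [0.2, 1.0, 0.2]
finger_gap: 0.0087
grip_force: 12.7
```

Request:
carry_out:
  moves:
    - {"tx":0,"ty":0,"tz":0,"wx":0,"wy":0,"wz":0,"claw":1}
    - {"tx":0,"ty":0,"tz":0,"wx":0,"wy":0,"wz":0,"claw":1}
    - {"tx":0,"ty":0,"tz":0,"wx":0,"wy":0,"wz":0,"claw":1}

```text
clock: 5.3
tcp_pos: [0.5556, 0.2137, 0.0434]
orientation: [0.0, 0.836, 0.549, 0.0]
wrist_force: [-0.3, 0.0, 1.2]
finger_gap: 0.0086
grip_force: 26.3
```

The head is held, with a gap of 8.6 mm. Now I'll firm up the grip and lift straight up.

Request:
carry_out:
  moves:
    - {"tx":0,"ty":0,"tz":0,"wx":0,"wy":0,"wz":0,"claw":1}
    - {"tx":0,"ty":0,"tz":0,"wx":0,"wy":0,"wz":0,"claw":1}
    - {"tx":0,"ty":0,"tz":0.7,"wx":0,"wy":0,"wz":0,"claw":1}
    - {"tx":0,"ty":0,"tz":1.3,"wx":0,"wy":0,"wz":0,"claw":1}
    - {"tx":0,"ty":0,"tz":1.5,"wx":0,"wy":0,"wz":0,"claw":1}
    - {"tx":0,"ty":0,"tz":3.5,"wx":0,"wy":0,"wz":0,"claw":1}
    - {"tx":0,"ty":0,"tz":5.0,"wx":0,"wy":0,"wz":0,"claw":1}
    - {"tx":0,"ty":0,"tz":4.0,"wx":0,"wy":0,"wz":0,"claw":1}
  newtons: 90

```text
clock: 6.3
tcp_pos: [0.5558, 0.2138, 0.2066]
orientation: [0.0, 0.836, 0.549, 0.001]
wrist_force: [0.3, -0.4, -0.5]
finger_gap: 0.0079
grip_force: 87.7
```

Request:
carry_out:
  moves:
    - {"tx":0,"ty":0,"tz":0,"wx":0,"wy":0,"wz":0,"claw":1}
    - {"tx":0,"ty":0,"tz":0,"wx":0,"wy":0,"wz":0,"claw":1}

```text
clock: 6.55
tcp_pos: [0.5554, 0.2137, 0.2037]
orientation: [0.0, 0.836, 0.549, 0.0]
wrist_force: [0.1, 0.1, -0.8]
finger_gap: 0.0077
grip_force: 87.8
```

Run:
```python
from h import *
im,P,ok,c,W=cloud("wrist"); cv2.imwrite("pics/w4.png",im[200:480,140:500])
s=env.get_state();print(s["clock"],s["tcp_pos"],s["finger_gap"])
im2=read_camera("scene")["image"]; cv2.imwrite("pics/s4.png",cv2.resize(im2[100:330,320:520],None,fx=2,fy=2))
# points of key in tool frame
T=q2R(s["orientation"]);t=(P-s["tcp_pos"])@T
m=ok&(abs(t[...,0])<.03)&(abs(t[...,1])<.012)&(abs(t[...,2])<.06)
print(m.sum()); 
for lo in np.arange(-.05,.05,.004):
    k=m&(t[...,2]>=lo)&(t[...,2]<lo+.004)
    if k.sum()>5: print(round(lo*1e3),k.sum(),(t[k].min(0)*1e3).round(1),(t[k].max(0)*1e3).round(1))
```

```text
6.6 [0.55487326 0.21350853 0.20273523] 0.0075487359143915165
7210
-50 674 [-11.9 -12.  -50. ] [ 14.7  11.9 -46. ]
-46 483 [-12.  -11.9 -46. ] [ 14.7  12.  -42. ]
-42 185 [ -9.4 -12.  -42. ] [ 13.6  12.  -38. ]
-38 816 [-11.1  -9.6 -38. ] [ 12.  12. -34.]
-34 1180 [-14.  -11.9 -34. ] [ 15.6  11.2 -30. ]
-30 967 [-14.9 -12.  -30. ] [ 15.9  11.9 -26. ]
-26 337 [  6.7 -12.  -26. ] [ 15.8  11.9 -22. ]
-22 305 [  6.5 -11.8 -22. ] [ 15.8  11.9 -18. ]
-18 282 [  6.6 -11.8 -18. ] [ 15.7  12.  -14.1]
-14 264 [  6.7 -12.  -14. ] [ 15.9  12.  -10. ]
-10 249 [  6.8 -11.9 -10. ] [15.7 12.  -6. ]
-6 181 [10.6 -9.6 -6. ] [15.6 11.1 -2. ]
-2 83 [13.6 -3.7 -1.9] [15.6  5.3  2. ]
2 69 [14.3 -3.4  2.1] [15.8  5.   6. ]
6 25 [14.  -3.5  6.1] [15.2  5.   8.1]
22 6 [ 7.1 -0.5 24.9] [ 7.7  2.6 25.6]
26 27 [ 6.7 -1.  26.2] [ 7.6  2.6 29.9]
30 15 [ 6.6 -1.  30.1] [ 7.5  2.6 32.8]
```

View pics/w4.png

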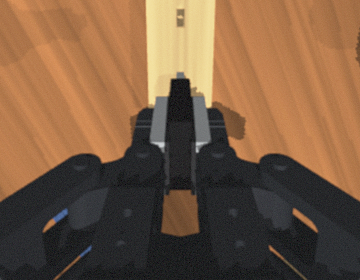

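View pics/s4.png

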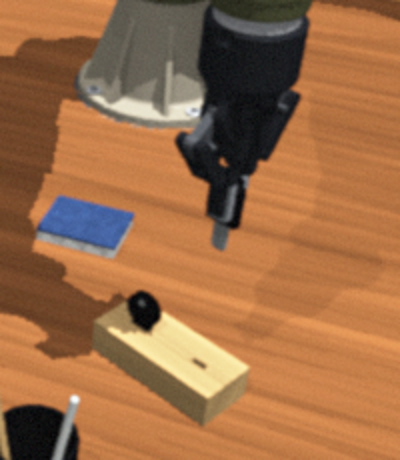

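The key hangs upright in the grip and its slot in the stand is empty. The round key at (145,310) in the scene crop is untouched. The key sits within 0.8 mm of the tool axis. Next I'll carry it over the keyhole.

Request:
carry_out:
  moves:
    - {"tx":-0.23,"ty":-5.9,"tz":0,"wx":0,"wy":0,"wz":0.0435,"claw":1}
    - {"tx":-0.23,"ty":-6,"tz":0,"wx":0,"wy":0,"wz":0.0435,"claw":1}
    - {"tx":-0.23,"ty":-6,"tz":0,"wx":0,"wy":0,"wz":0.0435,"claw":1}
    - {"tx":-0.23,"ty":-6,"tz":0,"wx":0,"wy":0,"wz":0.0435,"claw":1}
    - {"tx":-0.23,"ty":-6,"tz":0,"wx":0,"wy":0,"wz":0.0435,"claw":1}
    - {"tx":-0.23,"ty":-6,"tz":0,"wx":0,"wy":0,"wz":0.0435,"claw":1}
    - {"tx":-0.23,"ty":-6,"tz":0,"wx":0,"wy":0,"wz":0.0435,"claw":1}
    - {"tx":-0.23,"ty":-5.7,"tz":0,"wx":0,"wy":0,"wz":0.0435,"claw":1}

```text
clock: 7.65
tcp_pos: [0.5361, -0.264, 0.2019]
orientation: [-0.001, 0.728, 0.686, -0.0]
wrist_force: [1.0, 0.3, 1.2]
finger_gap: 0.0073
grip_force: 87.9
```

Request:
carry_out:
  moves:
    - {"tx":0,"ty":0,"tz":-1.5,"wx":0,"wy":0,"wz":0,"claw":1}
    - {"tx":0,"ty":0,"tz":-1.5,"wx":0,"wy":0,"wz":0,"claw":1}
    - {"tx":0,"ty":0,"tz":-0.8,"wx":0,"wy":0,"wz":0,"claw":1}
    - {"tx":0,"ty":0,"tz":0,"wx":0,"wy":0,"wz":0,"claw":1}
    - {"tx":0,"ty":0,"tz":0,"wx":0,"wy":0,"wz":0,"claw":1}

```text
clock: 8.28
tcp_pos: [0.5376, -0.2615, 0.1658]
orientation: [0.0, 0.727, 0.686, 0.0]
wrist_force: [-0.1, 0.2, -0.8]
finger_gap: 0.0079
grip_force: 87.9
```

Run:
```python
from h import *
im,P,ok,c,W=cloud("wrist"); cv2.imwrite("pics/w5.png",cv2.resize(im[230:450,220:420],None,fx=2.7,fy=2.7))
s=env.get_state();print(s["clock"],s["tcp_pos"],np.degrees(np.arctan2(*q2R(s["orientation"])[[1,0],1])),s["wrist_force"],s["ft_torque"])
```

```text
8.325 [ 0.53767482 -0.2617714   0.16605489] -3.3664110847364173 [ 0.55601326  0.62669253 -0.76323571] [-0.03912354  0.02003981  0.00982623]
```

View pics/w5.png

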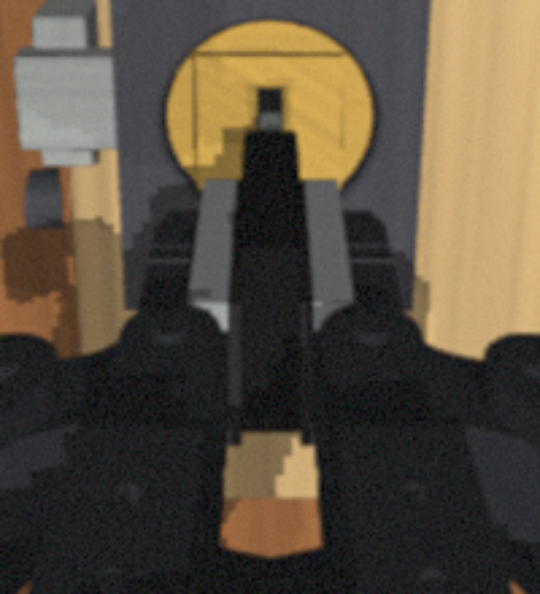

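The blade at (270,120) lines up laterally with the slot at (270,100), and the parallax along y matches the 8 mm height. I'll lower it gently into the mouth.

Request:
carry_out:
  moves:
    - {"tx":0,"ty":0,"tz":-0.4,"wx":0,"wy":0,"wz":0,"claw":1}
    - {"tx":0,"ty":0,"tz":-0.4,"wx":0,"wy":0,"wz":0,"claw":1}
    - {"tx":0,"ty":0,"tz":-0.2,"wx":0,"wy":0,"wz":0,"claw":1}
    - {"tx":0,"ty":0,"tz":-0.2,"wx":0,"wy":0,"wz":0,"claw":1}
    - {"tx":0,"ty":0,"tz":-0.2,"wx":0,"wy":0,"wz":0,"claw":1}

```text
clock: 8.95
tcp_pos: [0.5371, -0.2624, 0.1512]
orientation: [0.0, 0.728, 0.686, 0.0]
wrist_force: [0.2, 0.6, 0.1]
finger_gap: 0.0078
grip_force: 87.9
```

Request:
carry_out:
  moves:
    - {"tx":0,"ty":0,"tz":0,"wx":0,"wy":0,"wz":0,"claw":1}

```text
clock: 9.07
tcp_pos: [0.537, -0.2623, 0.1511]
orientation: [-0.0, 0.728, 0.686, 0.0]
wrist_force: [-0.0, -0.1, 0.4]
finger_gap: 0.0078
grip_force: 87.9
```

It is 6 mm in with no contact force. Now I'll push on past the pins.

Request:
carry_out:
  moves:
    - {"tx":0,"ty":0,"tz":-0.2,"wx":0,"wy":0,"wz":0,"claw":1}
    - {"tx":0,"ty":0,"tz":-0.2,"wx":0,"wy":0,"wz":0,"claw":1}
    - {"tx":0,"ty":0,"tz":-0.2,"wx":0,"wy":0,"wz":0,"claw":1}
    - {"tx":0,"ty":0,"tz":-0.2,"wx":0,"wy":0,"wz":0,"claw":1}

```text
clock: 9.57
tcp_pos: [0.5368, -0.2624, 0.1438]
orientation: [0.0, 0.728, 0.686, -0.0]
wrist_force: [-3.6, -0.2, 4.5]
finger_gap: 0.0076
grip_force: 88.5
```

Request:
carry_out:
  moves:
    - {"tx":0,"ty":0,"tz":0,"wx":0,"wy":0,"wz":0,"claw":1}

```text
clock: 9.7
tcp_pos: [0.5367, -0.2624, 0.1432]
orientation: [-0.0, 0.728, 0.686, -0.0]
wrist_force: [-2.1, -0.3, 1.6]
finger_gap: 0.008
grip_force: 88.2
```

Request:
carry_out:
  moves:
    - {"tx":-0.03,"ty":0,"tz":-0.2,"wx":0,"wy":0,"wz":0,"claw":1}
    - {"tx":0,"ty":0,"tz":-0.2,"wx":0,"wy":0,"wz":0,"claw":1}
    - {"tx":0,"ty":0,"tz":-0.2,"wx":0,"wy":0,"wz":0,"claw":1}
    - {"tx":0,"ty":0,"tz":-0.2,"wx":0,"wy":0,"wz":0,"claw":1}

```text
clock: 10.2
tcp_pos: [0.5372, -0.2626, 0.1359]
orientation: [0.001, 0.728, 0.686, 0.0]
wrist_force: [-1.7, -1.0, 7.7]
finger_gap: 0.0077
grip_force: 89.2
```

Request:
carry_out:
  moves:
    - {"tx":0,"ty":0,"tz":0,"wx":0,"wy":0,"wz":0,"claw":1}

```text
clock: 10.32
tcp_pos: [0.5374, -0.2625, 0.1354]
orientation: [0.001, 0.728, 0.686, 0.0]
wrist_force: [-0.5, -0.7, 2.3]
finger_gap: 0.0077
grip_force: 88.3
```

Request:
carry_out:
  moves:
    - {"tx":0,"ty":0,"tz":-0.2,"wx":0,"wy":0,"wz":0,"claw":1}
    - {"tx":0,"ty":0,"tz":-0.2,"wx":0,"wy":0,"wz":0,"claw":1}
    - {"tx":0,"ty":0,"tz":-0.15,"wx":0,"wy":0,"wz":0,"claw":1}

```text
clock: 10.7
tcp_pos: [0.5375, -0.2627, 0.1299]
orientation: [0.001, 0.728, 0.686, 0.0]
wrist_force: [0.5, -0.8, 4.9]
finger_gap: 0.0075
grip_force: 88.5
```

Request:
carry_out:
  moves:
    - {"tx":0,"ty":0,"tz":-0.05,"wx":0,"wy":0,"wz":0,"claw":1}
    - {"tx":0,"ty":0,"tz":0,"wx":0,"wy":0,"wz":0,"claw":1}

```text
clock: 10.95
tcp_pos: [0.5374, -0.2627, 0.1295]
orientation: [0.001, 0.728, 0.686, 0.0]
wrist_force: [1.4, -2.0, 2.9]
finger_gap: 0.0073
grip_force: 88.5
```

Close to home, so I'll feel for the shoulder's stop.

Request:
carry_out:
  moves:
    - {"tx":0,"ty":0,"tz":-0.06,"wx":0,"wy":0,"wz":0,"claw":1}
    - {"tx":0,"ty":0,"tz":0,"wx":0,"wy":0,"wz":0,"claw":1}

```text
clock: 11.2
tcp_pos: [0.5375, -0.2627, 0.1295]
orientation: [0.001, 0.728, 0.686, 0.0]
wrist_force: [1.5, -1.4, 6.5]
finger_gap: 0.0077
grip_force: 89.1
```

Request:
carry_out:
  moves:
    - {"tx":0,"ty":0,"tz":-0.06,"wx":0,"wy":0,"wz":0,"claw":1}
    - {"tx":0,"ty":0,"tz":0,"wx":0,"wy":0,"wz":0,"claw":1}

```text
clock: 11.45
tcp_pos: [0.5375, -0.2627, 0.1295]
orientation: [0.001, 0.728, 0.686, 0.0]
wrist_force: [0.6, 0.4, 8.5]
finger_gap: 0.0076
grip_force: 89.7
```

The shoulder is firm at TCP z = 0.1295, where 0.1294 was predicted, so the key is fully home. I'll turn it clockwise while holding a light push down.

Request:
carry_out:
  moves:
    - {"tx":0,"ty":0,"tz":-0.06,"wx":0,"wy":0,"wz":-0.1,"claw":1}
    - {"tx":0,"ty":0,"tz":0,"wx":0,"wy":0,"wz":-0.1,"claw":1}
    - {"tx":0,"ty":0,"tz":0,"wx":0,"wy":0,"wz":-0.1,"claw":1}
    - {"tx":0,"ty":0,"tz":0,"wx":0,"wy":0,"wz":-0.1,"claw":1}
  newtons: 110

```text
clock: 11.95
tcp_pos: [0.5374, -0.2627, 0.1295]
orientation: [0.001, 0.851, 0.526, 0.0]
wrist_force: [-1.6, -0.1, 14.0]
finger_gap: 0.0074
grip_force: 109.9
```

```bash
cat > st.py <<'E'
from h import *
s=env.get_state();print(s["clock"],s["tcp_pos"].round(4),"yaw",np.degrees(np.arctan2(*q2R(s["orientation"])[[1,0],1])).round(2),s["wrist_force"].round(1),s["ft_torque"].round(3),s["joint_pos"][5].round(3),s["grip_force"])
E
python3 st.py
```

```text
11.95 [ 0.5374 -0.2627  0.1295] yaw -26.53 [-1.6 -0.1 14. ] [-0.065  0.185  0.074] 1.445 109.90196585655212
```

Request:
carry_out:
  moves:
    - {"tx":0,"ty":0,"tz":0,"wx":0,"wy":0,"wz":-0.12,"claw":1}
    - {"tx":0,"ty":0,"tz":0,"wx":0,"wy":0,"wz":-0.12,"claw":1}
    - {"tx":0,"ty":0,"tz":0,"wx":0,"wy":0,"wz":-0.12,"claw":1}
    - {"tx":0,"ty":0,"tz":0,"wx":0,"wy":0,"wz":-0.12,"claw":1}
    - {"tx":0,"ty":0,"tz":0,"wx":0,"wy":0,"wz":-0.12,"claw":1}
    - {"tx":0,"ty":0,"tz":0,"wx":0,"wy":0,"wz":-0.12,"claw":1}
    - {"tx":0,"ty":0,"tz":0,"wx":0,"wy":0,"wz":-0.12,"claw":1}
    - {"tx":0,"ty":0,"tz":0,"wx":0,"wy":0,"wz":-0.12,"claw":1}

```text
clock: 12.95
tcp_pos: [0.537, -0.2626, 0.1295]
orientation: [0.001, 0.997, 0.073, 0.001]
wrist_force: [-2.1, -0.2, 14.4]
finger_gap: 0.0073
grip_force: 110.0
```

Request:
carry_out:
  moves:
    - {"tx":0,"ty":0,"tz":0,"wx":0,"wy":0,"wz":-0.1,"claw":1}
    - {"tx":0,"ty":0,"tz":0,"wx":0,"wy":0,"wz":-0.1,"claw":1}
    - {"tx":0,"ty":0,"tz":0,"wx":0,"wy":0,"wz":0,"claw":1}
    - {"tx":0,"ty":0,"tz":0,"wx":0,"wy":0,"wz":0,"claw":1}

```text
clock: 13.45
tcp_pos: [0.537, -0.2625, 0.1295]
orientation: [0.001, 1.0, -0.024, 0.001]
wrist_force: [-2.8, -0.1, 13.7]
finger_gap: 0.0074
grip_force: 110.1
```

```bash
python3 st.py
```

```text
13.45 [ 0.537  -0.2625  0.1295] yaw -92.8 [-2.8 -0.1 13.7] [0.238 0.493 0.129] 2.602 110.05199432373047
```

Request:
carry_out:
  moves:
    - {"tx":0,"ty":0,"tz":0,"wx":0,"wy":0,"wz":-0.05,"claw":1}
    - {"tx":0,"ty":0,"tz":0,"wx":0,"wy":0,"wz":0,"claw":1}

```text
clock: 13.7
tcp_pos: [0.537, -0.2625, 0.1294]
orientation: [0.001, 0.999, -0.05, 0.001]
wrist_force: [-1.7, 1.4, 12.6]
finger_gap: 0.0073
grip_force: 110.1
```

```bash
python3 st.py
```

```text
13.7 [ 0.537  -0.2625  0.1294] yaw -95.69 [-1.7  1.4 12.6] [0.096 0.41  0.092] 2.652 110.06661772727966
```

Request:
carry_out:
  moves:
    - {"tx":0,"ty":0,"tz":0,"wx":0,"wy":0,"wz":-0.05,"claw":1}
    - {"tx":0,"ty":0,"tz":0,"wx":0,"wy":0,"wz":0,"claw":1}

```text
clock: 13.95
tcp_pos: [0.5369, -0.2625, 0.1295]
orientation: [0.001, 0.997, -0.075, 0.001]
wrist_force: [-1.7, 0.2, 13.4]
finger_gap: 0.0078
grip_force: 110.1
```

```bash
python3 st.py
```

```text
13.95 [ 0.5369 -0.2625  0.1295] yaw -98.55 [-1.7  0.2 13.4] [0.153 0.39  0.099] 2.702 110.0620973110199
```

Request:
carry_out:
  moves:
    - {"tx":0,"ty":0,"tz":0,"wx":0,"wy":0,"wz":-0.05,"claw":1}
    - {"tx":0,"ty":0,"tz":0,"wx":0,"wy":0,"wz":0,"claw":1}

```text
clock: 14.2
tcp_pos: [0.537, -0.2624, 0.1295]
orientation: [0.0, 0.995, -0.099, 0.001]
wrist_force: [-2.6, 1.1, 14.1]
finger_gap: 0.0076
grip_force: 110.1
```

```bash
python3 st.py
```

```text
14.2 [ 0.537  -0.2624  0.1295] yaw -101.41 [-2.6  1.1 14.1] [0.261 0.406 0.186] 2.752 110.0889265537262
```

Request:
carry_out:
  moves:
    - {"tx":0,"ty":0,"tz":0,"wx":0,"wy":0,"wz":-0.04,"claw":1}
    - {"tx":0,"ty":0,"tz":0,"wx":0,"wy":0,"wz":0,"claw":1}

```text
clock: 14.45
tcp_pos: [0.5369, -0.2624, 0.1294]
orientation: [0.001, 0.993, -0.119, 0.001]
wrist_force: [-1.6, 2.4, 14.4]
finger_gap: 0.0075
grip_force: 110.1
```

Run:
```python
exec(open("st.py").read())
im,P,ok,c,W=cloud("wrist")
a=cv2.resize(im[180:420,180:460],None,fx=1.5,fy=1.5)
t=read_camera("top")["image"]; b=cv2.resize(t[200:310,440:545],(345,360),interpolation=cv2.INTER_CUBIC)
cv2.imwrite("pics/w6.png",np.hstack([a,b]))
```

```text
14.45 [ 0.5369 -0.2624  0.1294] yaw -103.68 [-1.6  2.4 14.4] [0.172 0.464 0.277] 2.792 110.07068753242493
```

View pics/w6.png

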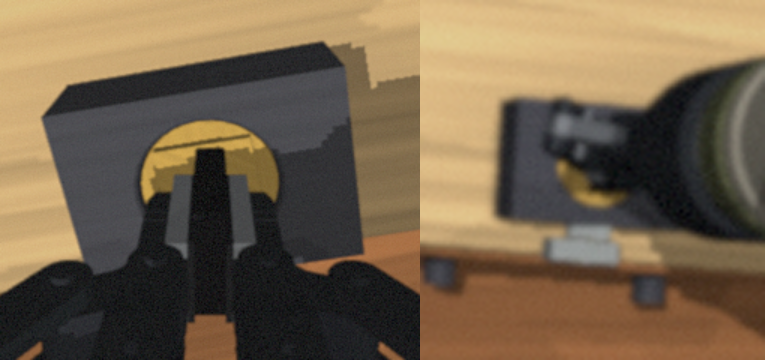

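Torque climbs steeply (0.10, 0.19, 0.28 N·m) past yaw -99°, so the hard stop has been reached. The wrist view shows the case turned under the gripper with the key seated, and in the top crop the bolt and keeper are at (585,245). I'll compare the bolt before and after.

Run:
```python
exec(open("st.py").read())
a=np.load("top0.npz")["image"]; b=read_camera("top")["image"]
f=lambda i:cv2.resize(i[225:300,455:530],(380,380),interpolation=cv2.INTER_CUBIC)
cv2.imwrite("pics/cmp.png",np.hstack([f(a),f(b)]))
```

```text
14.55 [ 0.5369 -0.2624  0.1295] yaw -103.66 [-1.6  1.8 13.9] [0.179 0.48  0.263] 2.791 110.06436467170715
```

View pics/cmp.png

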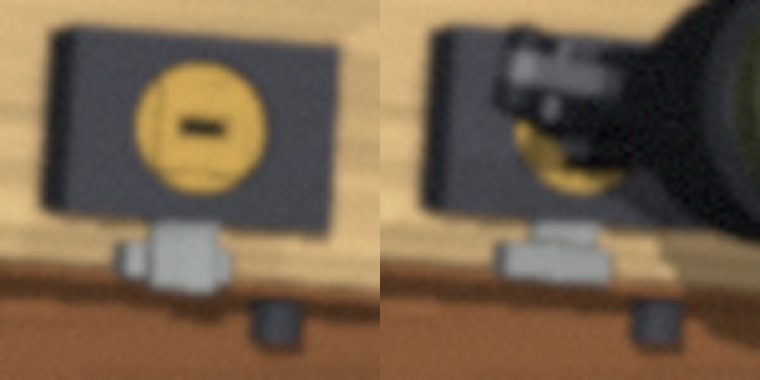

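Before (left), the bolt at (185,255) overlapped the keeper. Now (right) it ends at (565,235), clear of the keeper at (555,262). The key is home, turned to the stop and held steady, so I'm handing in.

```bash
python3 -c "
from workcell import env
print(env.hand_in())"
```

```text
the job is handed in; nothing more can be done
None
```

The square key is fully home in the lock and turned clockwise to its stop, the bolt is drawn back, and the gripper is still holding it there; I handed the job in at about 14.6 s without touching the round key, pen pot, speaker or notebook.

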